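Walk the oak sill block round to the bench fence

ROBOT

A 7-joint arm with a two-finger parallel gripper is mounted at the origin on the work surface. World frame = base frame: x ahead of the robot, y to its left, z up, the work surface at z = 0. Lengths are in m, angles in rad, forces in N, time in s.
With the tool pointing down it reaches from about 0.425 to 0.825 m from the base axis. Payload 3.6 kg.
Tool frame: the origin (TCP) lies on the centre line of the jaws, within the pads' length; the fingertips stand 11 mm ahead of it and the grasp point (between the pads) lies 8 mm behind it (env.tips_ahead is the distance from the TCP to the fingertips, in m); z points along the fingers, y is the direction in which the jaws open and shut (so a half turn about z gives the same grasp; the last joint's range is limited). The gripper opens to 93 mm and grips with 3 to 60 N. Pads are 15 mm wide; open, the fingers measure 128 mm over their backs; the gripper's body (75 mm by 188 mm) begins 65 mm behind the grasp point.
Start: joints at [1.169, 0.615, -0.013, 1.423, 0.008, 1.103, -0.04], TCP at [0.238, -0.605, 0.23] pointing down, gripper open.
Joint ranges: [-3.12, 3.12], [-0.3, 2.06], [-1.34, 1.32], [0.26, 2.42], [-1.36, 4.5], [0.01, 1.98], [-2.84, 2.84]. Speed limits (rad/s): [2.79, 2.79, 3.14, 3.14, 3.14, 3.14, 3.14].

INTERFACE

Orientations are given as [roll, pitch, yaw] about the fixed x, y, z axes, in that order (R = Rz(yaw) Ry(pitch) Rx(roll)).
In Python, from bench import env gives the robot as it stands.
- The arm moves only by the tool play_rows, never from a script. Its argument "motion" is a list of rows, each a list of 4 numbers: the shift along the tool's x, y, z in mm, then the turn about the tool's z in rad. A call has 1 to 20 rows; each row is the pose to reach, as a shift and turn from the pose commanded when the call began, along the tool's axes at that moment; what a row does not reach only later rows make up. A row lasts 1/12 s, in which the tool goes at most 41.7 mm and 7.16 degrees, less where a joint would pass 70% of its speed; a pose out of reach is approached as far as the arm can. A call with a gripper value outside its range is refused whole. "fingers" is the opening, from -1 (shut) to 1 (fully open), so that 0 is half open, set as the call begins (left out, the last holds). The fingers move at their own pace and stop on an object; "newtons" is the grip in N (left out, the last holds). Time passes only in rows, so rows that repeat a pose let the fingers close. It gives the time, the measured TCP pose, the force and the opening at its end, in the units of the state.
- env.sense(): the state, without advancing time (a new reading comes with each control period).
- env.read_camera(name): name is "scene" or "top" or "wrist"; returns a dict with "color" (384x512x3 uint8, red, green, blue), "z_map" (384x512 float32, m along the optical axis (not along the pixel's ray), 0 where there is no reading), "camera_matrix" (3x3 intrinsics, pixels), "k1" (the pictures are not rectified: a ray, as slopes to the right and down, at radius r is drawn at 1 + k1 r^2 times it, then the intrinsics apply), "position" and "orientation" of the camera in the world; the wrist camera has in their place "tool_from_camera" (4x4, takes a point from camera to tool coordinates, whose origin is the TCP and whose axes are the flange's). Camera axes: x right, y down, z forward; pixel columns grow to the right and rows downward; lengths in m; the calibration is good to about 2 mm. A picture is of the moment at which its call begins: read the wrist's pose just before it.
- env.close_job(): hands the job in, once; it reports no verdict.
The state is a dict: "time_s": time; "q": joint angles; "qvel": joint speeds; "effort": joint torques, N m; "tcp_pos": TCP position; "orientation": TCP orientation; "force": force on the tool from outside, world axes, zero at the start; "wrist_torque": the same for the moment, N m; "opening": finger opening in m.
Only numpy, scipy, OpenCV 4.12 (cv2) and the standard library are available. Lean on these libraries where they do the work, as an engineer would, in place of code of your own. Each camera call takes 0.05 s, during which the arm holds its last target. There are 200 camera calls.

TASK

Push the heavy oak sill block round on the bench with the fingertips, without gripping or lifting it, until its plain back faces the fence (pushes at alternate corners will walk it round), then push it home so that its whole back lies flush along the fence. Have it roughly square before any part of it touches the fence, so that no corner bruises it. Keep the block flat on the bench, and leave the tools and pieces lying around it where they are.

Things in the scene. Friction and masses are not known exactly. Their poses are not given: they have to be found in the camera images.
- block: weathered oak block, about 1.2 kg (a quarter either way), 180 mm long (y), 112 wide (x), 64 high, loose, bearing evenly on the bench. Its +x face is the plain flat back, which must end on the fence. The opposite (-x) side has a rebate (step) along its whole top edge, 22 mm wide and 24 deep, so that face is 40 mm high. The rebate is freshly cut. Origin: centre of underside, z up
- back_left (a point): point on the block's plain back at its +y end: 56 mm in x, 90 mm in y, 20 mm up from the block's origin; same axes as the block
- back_right (a point): point on the block's plain back at its -y end: 56 mm in x, -90 mm in y, 20 mm up from the block's origin; same axes as the block
- fence: straight brown hardwood batten, fixed, beyond the block: 400 mm long (y), 42 thick, 45 high; two steel feet with black star knobs behind it (to 117 mm behind the face, 33 high). Origin: bench level, middle of its working face, which is the plane x = 0 of its frame; -x points out of the face towards the robot
- mallet: beech mallet lying flat, not to be moved: head 85 x 125 mm and 64 mm high, centred 110 mm along its +x; handle back to 190 mm along its -x. Origin at bench level
- chisel: bench chisel lying flat along its x, not to be moved: handle 29 mm thick back to 132 mm along -x, blade out to 142 mm along +x. Origin at bench level
- pencil: white carpenter's pencil lying flat along its x, not to be moved: 190 x 14 x 8 mm. Origin: underside, at mid length
- plug: small pale six-sided repair plug lying flat, not to be moved: 56 x 26 x 18 mm. Origin: centre of its underside
- peg: oak peg standing upright, not to be moved: 28 mm diameter, 60 mm high. Origin: centre of its underside
- square: try square lying flat, not to be moved: stock 120 mm along its x, 22 mm wide, 18 mm high; steel blade out to 161 mm along its +y. Origin: centre of the stock's underside
- glue: white glue bottle standing upright, not to be moved: 60 mm diameter, 130 mm high. Origin: centre of its underside
Not all that is in view belongs to the job. Several things look just like the block: the one meant starts farthest from the robot's base.

How it is judged:
On the way:
1. the block has been turned so that its plain back faces the fence within about 10 degrees, nothing of it yet touching the fence (angle between the x axis of block and the x axis of fence, either way round below 0.18 rad and contact force between block and fence below 0.1 N and y of back_left in the frame of fence above 0 m), for 0.1 s.
At the end, for the whole second after the job is handed in: The block lies flat and at rest on the bench with its plain back against the fence: neither end of the back more than 3.5 mm from the fence's face, and neither end sticking out past the fence (3 mm allowed) (x of back_left in the frame of fence between -0.0035 and 0.003 m and x of back_right in the frame of fence between -0.0035 and 0.003 m and y of back_left in the frame of fence below 0.203 m and y of back_right in the frame of fence above -0.203 m and height (world z) of block below 0.003 m and angle between block's own z axis and vertical below 0.03 rad and linear speed of block below 0.01 m/s); the robot touches nothing.
It fails at once if the block is lifted (more than 8 mm) or tipped (more than about 7 degrees) (height (world z) of block above 0.008 m or angle between block's own z axis and vertical above 0.12 rad).
It fails at once if a corner of the block is pushed against the fence while the block is still more than about 14 degrees out of square (contact force between block and fence above 1 N and angle between the x axis of block and the x axis of fence, either way round above 0.25 rad).
It fails at once if a tool or piece lying around is moved more than 15 mm (distance of any of mallet, chisel, pencil, plug, peg, square, glue from where it was at the start of the episode above 0.015 m).
It also fails if it takes over 72 s, if anything falls off the work surface, if the arm or the gripper's body presses on something with over 40 N, if the wrist force passes 120 N, or if a joint passes its speed limit or range.

## Working session

There is one attempt and no reset: what is moved stays moved. The work goes in short steps, Python scripts to look and compute and a tool call to move; the robot and the scene stay as the last step left them, time stands still between calls to the robot, and variables do not carry over. Pictures are saved under pics/ and viewed, about 8 in all and at most 12, crops included, and the job is handed in when it is done.

Besides the shell and the picture viewer there is one more tool, called after "Emit:" in YAML: its name, and indented under it one key for each argument. play_rows: Moves the arm, as the interface text tells. Its arguments: {"type":"object","properties":{"motion":{"type":"array","items":{"type":"array","items":{"type":"number"}}},"fingers":{"type":"number"},"newtons":{"type":"number"}},"required":["motion"]}

```bash
mkdir -p pics; ls
cat > h.py <<'E'
import numpy as np, cv2
from scipy.spatial.transform import Rotation as R
from bench import env
def rot(o):
    o=np.array(o,float)
    return o if o.shape==(3,3) else (R.from_euler('xyz',o).as_matrix() if o.size==3 else R.from_quat(o).as_matrix())
def cloud(c):
    K=np.array(c['camera_matrix']);z=c['z_map'];h,w=z.shape
    uu,vv=np.meshgrid(np.arange(w),np.arange(h))
    xd=(uu-K[0,2])/K[0,0];yd=(vv-K[1,2])/K[1,1];x,y=xd.copy(),yd.copy()
    for _ in range(15):
        f=1+c['k1']*(x*x+y*y);x=xd/f;y=yd/f
    P=np.stack([x*z,y*z,z],-1)@rot(c['orientation']).T+np.array(c['position'])
    P[z<=0]=np.nan
    return P
def save(n,im,s=1.5): cv2.imwrite('pics/'+n+'.png',cv2.resize(im[...,::-1],None,fx=s,fy=s))
E
python3 - <<'E'
from h import *
for n in('scene','top'):
    c=env.read_camera(n);save(n+'0',c['color'],1.5);print(n,c['position'],c['orientation'],c['k1'],c['camera_matrix'])
    np.save(n+'.npy',cloud(c));np.save(n+'c.npy',c['color'])
print(env.sense())
E
```

```text
pics
scene [0.80529454 0.48182447 1.03421026] [-2.58839119e+00  1.55029490e-03  2.55505907e+00] -0.0627938396090406 [[399.14914727   0.         258.83550521]
 [  0.         399.14914727 191.21078433]
 [  0.           0.           1.        ]]
top [ 0.23535602 -0.0441395   1.20081471] [-2.94841834  0.00520307 -1.54222497] -0.03708756151161029 [[378.81025858   0.         261.85569498]
 [  0.         378.81025858 196.18891114]
 [  0.           0.           1.        ]]
{'time_s': 0.1, 'q': array([ 1.16949748,  0.6157957 , -0.01259739,  1.42469061,  0.00812761,
        1.10337652, -0.04038499]), 'qvel': array([-0.00024755, -0.00235964, -0.00250584, -0.0035262 , -0.00072536,
        0.00064446,  0.00102249]), 'effort': array([ 1.33917230e-03, -4.60040617e+01,  2.10077064e-01, -1.66243064e+01,
       -6.11511315e-02,  1.69879786e-02,  1.23866303e-04]), 'tcp_pos': array([ 0.23770952, -0.60426699,  0.22863035]), 'orientation': array([-3.13937398e+00,  6.10338710e-05,  3.74875902e-01]), 'force': array([ 0.51248193,  0.35155834, -0.14263286]), 'wrist_torque': array([ 0.00774152,  0.05083741, -0.01865412]), 'opening': 0.09317600998115082}
```

View pics/top0.png

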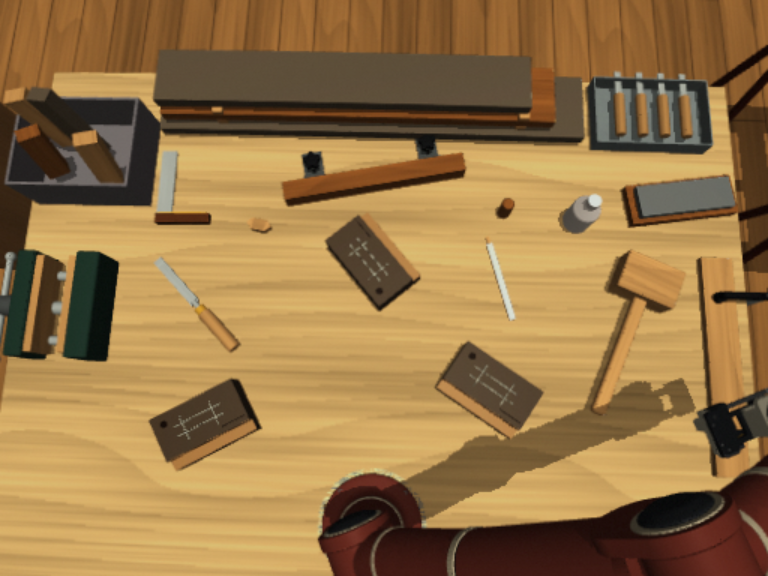

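View pics/scene0.png

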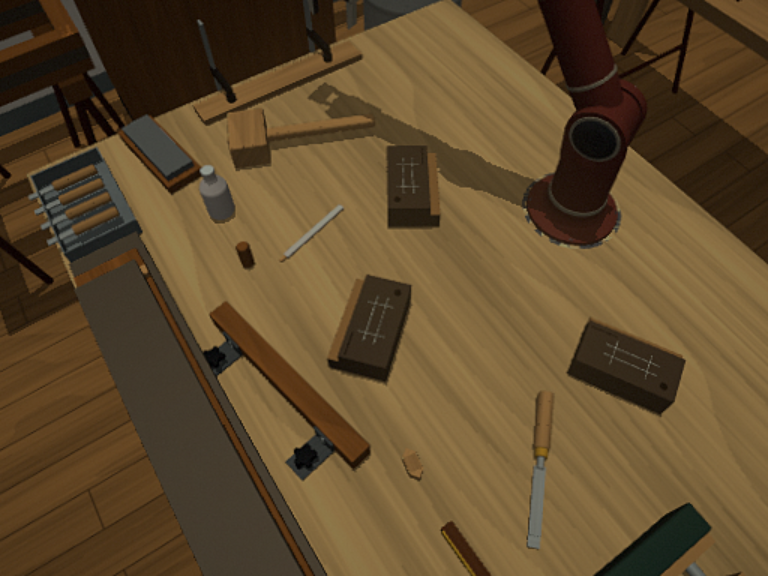

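The target block is the one at about (373,262) in the top view, with its pale rebate facing the fence side (upper right). The fence runs from (285,195) to (465,165). The peg (506,207), pencil (500,280), plug (260,225) and chisel (200,310) stand around it. Next I'll measure poses.

```bash
cat >> h.py <<'E'
def fitrect(P,m):
    p=(P[m][:,:2]*1000).astype(np.float32);c,s,a=cv2.minAreaRect(p);return np.round(c,1),np.round(s,1),round(a,1),len(p),np.round(cv2.boxPoints((c,s,a)),0).tolist()
def comps(P,lo,hi,box,minn=25):
    m=((P[...,2]>lo)&(P[...,2]<hi)&(P[...,0]>box[0])&(P[...,0]<box[1])&(P[...,1]>box[2])&(P[...,1]<box[3])).astype(np.uint8)
    n,l=cv2.connectedComponents(m,connectivity=4)
    return [fitrect(P,l==i) for i in range(1,n) if (l==i).sum()>=minn]
E
python3 - <<'E'
from h import *
for n in('top','scene'):
    P=np.load(n+'.npy')
    print(n,'bench z',np.nanmedian(P[...,2]))
    for lo,hi in((.056,.072),(.034,.050),(.007,.034)):
        print(lo,hi)
        for r in comps(P,lo,hi,(.2,.85,-.5,.5)): print(r)
E
```

```text
top bench z -0.00047484274924425307
0.056 0.072
(array([843.6, 179.4]), array([  8.7, 616.2]), 0.3, 435, [[838.0, 487.0], [841.0, -129.0], [850.0, -129.0], [846.0, 487.0]])
(array([ 844.8, -250.6]), array([  6.1, 236.4]), 0.2, 176, [[841.0, -132.0], [842.0, -369.0], [848.0, -369.0], [847.0, -132.0]])
(array([ 661.3, -269.3]), array([22. , 24.3]), 58.1, 41, [[645.0, -272.0], [666.0, -285.0], [677.0, -266.0], [657.0, -254.0]])
(array([ 634.6, -415.7]), array([57.9, 23.2]), 41.8, 46, [[605.0, -426.0], [621.0, -444.0], [664.0, -405.0], [648.0, -388.0]])
(array([530. ,  22.6]), array([181. ,  91.5]), 40.7, 1652, [[432.0, -2.0], [491.0, -71.0], [628.0, 47.0], [569.0, 116.0]])
(array([ 280.6, -234.9]), array([181.2,  91.9]), 57.9, 1850, [[194.0, -287.0], [271.0, -336.0], [368.0, -183.0], [290.0, -134.0]])
(array([239.5, 335.6]), array([184.1,  78.8]), 90.0, 884, [[200.0, 244.0], [279.0, 244.0], [279.0, 428.0], [200.0, 428.0]])
0.034 0.05
(array([838.1,  28.6]), array([ 24.3, 941.9]), 0.1, 1705, [[825.0, 500.0], [827.0, -442.0], [851.0, -442.0], [850.0, 500.0]])
(array([ 825.3, -478.6]), arr
[... 5485 characters left out ...]
7.1,  29.2]), 44.2, 962, [[336.0, 313.0], [356.0, 292.0], [548.0, 479.0], [527.0, 500.0]])
(array([721.7, 170.1]), array([ 8.3, 67.9]), 18.8, 49, [[707.0, 201.0], [729.0, 137.0], [737.0, 139.0], [715.0, 204.0]])
(array([764.2, 165.2]), array([43.5, 37. ]), 13.9, 148, [[739.0, 178.0], [748.0, 142.0], [790.0, 152.0], [781.0, 188.0]])
(array([619.8, 271.5]), array([56.6, 26. ]), 80.4, 189, [[602.0, 246.0], [628.0, 241.0], [637.0, 297.0], [612.0, 302.0]])
(array([690.8, 216.3]), array([14.8, 44.5]), 81.2, 53, [[668.0, 212.0], [712.0, 206.0], [714.0, 220.0], [670.0, 227.0]])
(array([630.8, 435. ]), array([100.8,  26.4]), 89.7, 434, [[617.0, 385.0], [644.0, 385.0], [644.0, 485.0], [618.0, 485.0]])
```

Emit:
play_rows:
  motion:
    - [546,-581,0,0.375]
    - [546,-581,0,0.375]
    - [546,-581,0,0.375]
    - [546,-581,0,0.375]
    - [546,-581,0,0.375]
    - [546,-581,0,0.375]
    - [546,-581,0,0.375]
    - [546,-581,0,0.375]
    - [546,-581,0,0.375]
    - [546,-581,0,0.375]
    - [546,-581,0,0.375]
    - [546,-581,0,0.375]
    - [546,-581,0,0.375]
    - [546,-581,0,0.375]
    - [546,-581,0,0.375]
    - [546,-581,0,0.375]
    - [546,-581,0,0.375]
    - [546,-581,0,0.375]
    - [546,-581,0,0.375]
    - [546,-581,0,0.375]
  fingers: -1

```text
time_s: 1.77
tcp_pos: [0.5341, 0.1457, 0.2292]
orientation: [-3.135, -0.001, 0.012]
force: [-0.6, 1.2, -0.6]
opening: 0.0004
```

Emit:
play_rows:
  motion:
    - [0,0,40,0]
    - [0,0,80,0]
    - [0,0,120,0]
    - [0,0,160,0]
    - [0,0,190,0]
    - [0,0,205,0]
    - [0,0,205,0]
    - [0,0,205,0]

```text
time_s: 2.43
tcp_pos: [0.5328, 0.1355, 0.024]
orientation: [3.141, 0.002, -0.0]
force: [0.4, -0.3, -0.3]
opening: 0.0004
```

Run:
```python
from h import *
s=env.sense();print(s['tcp_pos'],s['orientation'],s['q'].round(2))
c=env.read_camera('wrist');save('w0',c['color'],1.2);print(np.round(c['tool_from_camera'],3))
```

```text
[0.53278557 0.13545036 0.02399513] [ 3.14104005e+00  2.03590936e-03 -1.51535674e-04] [-0.25  0.75 -0.06  1.9   0.08  0.5  -1.94]
[[-0.001 -0.965 -0.262  0.072]
 [ 1.    -0.001  0.     0.001]
 [-0.001 -0.262  0.965 -0.155]
 [ 0.     0.     0.     1.   ]]
```

Emit:
play_rows:
  motion:
    - [6,7,0,0]
    - [12,14,0,0]
    - [18,22,0,0]
    - [24,30,0,0]
    - [29,39,0,0]
    - [33,48,0,0]
    - [37,57,0,0]
    - [40,67,0,0]
    - [42,77,0,0]
    - [43,87,0,0]
    - [43,97,0,0]
    - [43,97,0,0]

```text
time_s: 3.48
tcp_pos: [0.5779, 0.0347, 0.0251]
orientation: [3.139, -0.003, -0.005]
force: [-0.0, -0.0, -0.2]
opening: 0.0003
```

```bash
cat >> h.py <<'E'
from scipy.optimize import least_squares
FY=np.radians(11.6); F0=np.array([701.,13.])
def block(P,guess=None):
    # large top face at z~64 near the work area; block yaw from rebate ledge side
    cand=[]
    B=(.43,.80,-.23,.26)
    top=[r for r in comps(P,.057,.071,B,150) ]
    top=max(top,key=lambda r:r[3]); led=[r for r in comps(P,.035,.048,B,30)]
    return top,led
def look(n):
    c=env.read_camera(n);return c,cloud(c)
E
python3 - <<'E'
from h import *
s=env.sense();print(s['tcp_pos'],s['force'])
for n in('top','scene'):
    c,P=look(n);t,l=block(P);print(n,t);[print('   ',r[:4]) for r in l]
    if n=='top': save('top1',c['color'],1.5)
E
```

```text
[0.57793555 0.03474931 0.02510921] [-0.00630866 -0.03104775 -0.24541147]
top (array([530.1, -58.7]), array([ 24.7, 180.5]), 87.3, 327, [[439.0, -67.0], [620.0, -75.0], [621.0, -51.0], [441.0, -42.0]])
    (array([745.9, -82.8]), array([ 48.3, 192.5]), 11.6, 721)
    (array([695. , 168.8]), array([49.3, 89. ]), 11.4, 339)
    (array([528.9, -82. ]), array([ 21.1, 181. ]), 87.3, 352)
scene (array([477.2, -19.4]), array([91. , 63.1]), 87.3, 482, [[443.0, -63.0], [507.0, -66.0], [511.0, 25.0], [448.0, 28.0]])
    (array([728.5,  22.1]), array([ 47.6, 399.3]), 11.7, 2138)
    (array([487.2,  24.3]), array([ 3.9, 63.2]), 87.7, 46)
```

View pics/top1.png

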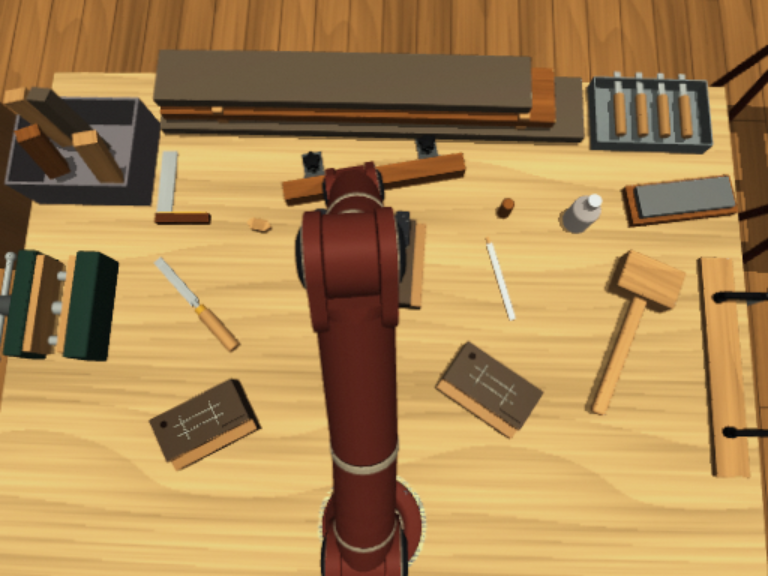

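Block is now at yaw ≈87° with its origin near (530,-36). In the picture the arm covers most of it; the rebate strip shows at about (418,265). Next I push its rebate face at the near end.

Emit:
play_rows:
  motion:
    - [0,-6,0,0]
    - [0,-6,-40,0]
    - [0,-6,-80,0]
    - [0,-6,-100,0]
    - [-20,25,-100,0]
    - [-42,58,-100,0]
    - [-64,91,-100,0]
    - [-86,124,-100,0]
    - [-105,150,-100,0]
    - [-117,163,-100,0]
    - [-117,163,-100,0]
    - [-117,163,-60,0]
    - [-117,163,-25,0]
    - [-117,163,0,0]
    - [-117,163,0,0]

```text
time_s: 4.83
tcp_pos: [0.4567, -0.1219, 0.0207]
orientation: [-3.139, 0.009, 0.003]
force: [0.4, 0.3, 0.5]
opening: 0.0001
```

Emit:
play_rows:
  motion:
    - [0,-6,0,0]
    - [0,-11,0,0]
    - [1,-21,0,0]
    - [3,-31,0,0]
    - [5,-40,0,0]
    - [8,-50,0,0]
    - [12,-59,0,0]
    - [17,-68,0,0]
    - [22,-76,0,0]
    - [28,-84,0,0]
    - [35,-92,0,0]
    - [35,-92,0,0]

```text
time_s: 5.83
tcp_pos: [0.4934, -0.0294, 0.0257]
orientation: [-3.14, 0.002, 0.004]
force: [-2.1, -0.0, -0.1]
opening: 0.0003
```

```bash
cat > l.py <<'E'
from h import *
s=env.sense();print(s['time_s'],s['tcp_pos'].round(4),s['force'].round(1))
for n in('top','scene'):
    c,P=look(n)
    B=(.43,.80,-.23,.26)
    for lo,hi in((.057,.071),(.035,.048)):
        for r in comps(P,lo,hi,B,30): print(n,lo,*r)
E
python3 l.py
```

```text
5.8333 [ 0.4934 -0.0294  0.0257] [-2.1 -0.  -0.1]
top 0.057 [630.6 -24.8] [70.2 65.3] 51.1 266 [[583.0, -32.0], [634.0, -73.0], [678.0, -18.0], [627.0, 23.0]]
top 0.035 [725.4  18.1] [ 49.9 397.6] 11.3 1561 [[662.0, 208.0], [740.0, -182.0], [789.0, -172.0], [711.0, 218.0]]
scene 0.057 [584.8   8.1] [ 94.6 180.7] 49.5 1891 [[485.0, 31.0], [623.0, -86.0], [684.0, -15.0], [547.0, 103.0]]
scene 0.035 [558.8 -52.5] [ 11.8 140.1] 50.6 119 [[501.0, -13.0], [609.0, -102.0], [617.0, -92.0], [508.0, -3.0]]
scene 0.035 [728.5  21.8] [ 47.9 399.5] 11.8 2149 [[664.0, 213.0], [746.0, -179.0], [793.0, -169.0], [711.0, 222.0]]
scene 0.035 [622.4  35. ] [  3.2 156.5] 50.0 112 [[561.0, 84.0], [681.0, -17.0], [683.0, -14.0], [563.0, 87.0]]
```

Emit:
play_rows:
  motion:
    - [-18,15,0,0]
    - [-18,15,0,0]
    - [-31,-6,0,0]
    - [-31,-6,0,0]
    - [-27,-10,0,0]
    - [-23,-15,0,0]
    - [-16,-22,0,0]
    - [-9,-29,0,0]
    - [-1,-35,0,0]
    - [7,-40,0,0]
    - [16,-45,0,0]
    - [16,-45,0,0]

```text
time_s: 6.93
tcp_pos: [0.5119, 0.0149, 0.0243]
orientation: [-3.14, -0.001, 0.002]
force: [-0.7, 0.3, -1.6]
opening: 0.0004
```

```bash
python3 l.py
```

```text
6.9333 [0.5119 0.0149 0.0243] [-0.7  0.3 -1.6]
top 0.057 [629.6 -50. ] [92.2 57.9] 25.3 466 [[576.0, -44.0], [600.0, -96.0], [684.0, -56.0], [659.0, -4.0]]
top 0.035 [725.5  18.2] [ 50.2 398. ] 11.4 1557 [[662.0, 208.0], [740.0, -182.0], [789.0, -172.0], [711.0, 218.0]]
top 0.035 [579.7 -75.8] [22.8 51.2] 25.7 96 [[558.0, -58.0], [580.0, -104.0], [601.0, -94.0], [579.0, -48.0]]
scene 0.057 [607.9   8.7] [ 93.1 181.8] 25.1 2004 [[527.0, 71.0], [604.0, -93.0], [689.0, -54.0], [612.0, 111.0]]
scene 0.035 [556.6 -25.9] [ 12.5 161.6] 25.0 179 [[517.0, 45.0], [585.0, -102.0], [596.0, -96.0], [528.0, 50.0]]
scene 0.035 [728.4  21.8] [ 47.7 401. ] 11.7 2138 [[664.0, 213.0], [746.0, -179.0], [793.0, -170.0], [711.0, 223.0]]
scene 0.035 [659.8   5.1] [ 2.4 83.6] 24.8 44 [[641.0, 43.0], [676.0, -33.0], [678.0, -32.0], [643.0, 44.0]]
scene 0.035 [628.7  71.4] [ 2.2 59.8] 24.6 36 [[615.0, 98.0], [640.0, 44.0], [642.0, 45.0], [617.0, 99.0]]
```

Emit:
play_rows:
  motion:
    - [-14,6,0,0]
    - [-14,6,0,0]
    - [-20,-12,0,0]
    - [-20,-12,0,0]
    - [-11,-16,0,0]
    - [-5,-19,0,0]
    - [2,-21,0,0]
    - [8,-23,0,0]
    - [13,-24,0,0]
    - [13,-24,0,0]

```text
time_s: 7.87
tcp_pos: [0.5242, 0.0372, 0.0244]
orientation: [-3.141, -0.001, 0.0]
force: [-2.6, 1.0, -0.3]
opening: 0.0007
```

```bash
python3 l.py
```

```text
7.8667 [0.5242 0.0372 0.0244] [-2.6  1.  -0.3]
top 0.057 [622.9 -41.1] [92.  89.3] 13.7 728 [[568.0, -9.0], [589.0, -95.0], [678.0, -74.0], [657.0, 13.0]]
top 0.035 [725.   17.8] [ 48.7 397.4] 11.3 1551 [[662.0, 208.0], [740.0, -182.0], [788.0, -172.0], [710.0, 217.0]]
top 0.035 [574.8 -78.4] [23.2 40.2] 13.6 88 [[559.0, -62.0], [568.0, -101.0], [591.0, -95.0], [581.0, -56.0]]
scene 0.057 [616.5   6.4] [ 91.9 181.6] 14.0 2002 [[550.0, 83.0], [594.0, -93.0], [683.0, -70.0], [639.0, 106.0]]
scene 0.035 [559.3  -8.5] [ 22.9 182. ] 10.0 239 [[532.0, 79.0], [564.0, -100.0], [586.0, -96.0], [555.0, 83.0]]
scene 0.035 [728.5  22.7] [ 47.7 398.8] 11.7 2125 [[665.0, 213.0], [745.0, -177.0], [792.0, -168.0], [711.0, 223.0]]
scene 0.035 [589.9  92. ] [61.6  1.9] 13.7 34 [[560.0, 86.0], [560.0, 84.0], [620.0, 98.0], [620.0, 100.0]]
```

Emit:
play_rows:
  motion:
    - [-15,3,0,-0.1]
    - [-20,15,0,-0.202]
    - [-18,40,0,-0.202]
    - [-14,58,0,-0.202]
    - [-14,58,0,-0.202]
    - [-14,58,0,-0.202]
  fingers: 1

```text
time_s: 8.47
tcp_pos: [0.5111, -0.0231, 0.0251]
orientation: [3.14, -0.004, 0.198]
force: [-0.2, -0.1, -0.5]
opening: 0.0356
```

```bash
python3 l.py | grep -v 0.035
```

```text
8.4667 [ 0.5111 -0.0231  0.0251] [-0.2 -0.1 -0.5]
top 0.057 [617.2   4.3] [ 83.6 180.8] 12.7 520 [[557.0, 83.0], [596.0, -93.0], [678.0, -75.0], [638.0, 102.0]]
scene 0.057 [616.7   5.9] [ 92.  182.2] 14.4 1997 [[550.0, 83.0], [595.0, -94.0], [684.0, -71.0], [639.0, 106.0]]
```

Emit:
play_rows:
  motion:
    - [0,0,0,0]
    - [0,0,0,0]
    - [0,0,0,0]
    - [0,0,0,0]
    - [0,0,0,0]
    - [0,0,0,0]
    - [3,0,0,0]
    - [6,0,0,0]
    - [10,0,0,0]
    - [15,0,0,0]
    - [20,0,0,0]
    - [25,0,0,0]
    - [30,0,0,0]
    - [35,0,0,0]
    - [40,0,0,0]
    - [45,0,0,0]
    - [50,0,0,0]
    - [54,0,0,0]
    - [57,0,0,0]
    - [57,0,0,0]

```text
time_s: 10.23
tcp_pos: [0.561, -0.0105, 0.0237]
orientation: [-3.141, 0.01, 0.201]
force: [-5.6, -0.6, 2.5]
opening: 0.0931
```

```bash
cat >> l.py <<'E'
cv2.imwrite('pics/s%d.png'%(s['time_s']*100),cv2.resize(c['color'][150:340,100:320,::-1],None,fx=3,fy=3,interpolation=cv2.INTER_CUBIC))
E
python3 l.py; ls pics
```

```text
10.2333 [ 0.561  -0.0105  0.0237] [-5.6 -0.6  2.5]
top 0.057 [664.8 -72.5] [59.8 15.1] 11.3 82 [[634.0, -71.0], [637.0, -86.0], [696.0, -74.0], [693.0, -59.0]]
top 0.057 [634.4  79. ] [59.9 35.5] 11.4 149 [[602.0, 90.0], [609.0, 56.0], [667.0, 68.0], [660.0, 102.0]]
top 0.035 [725.4  17.6] [ 49.6 397.4] 11.4 1317 [[662.0, 207.0], [740.0, -182.0], [789.0, -172.0], [710.0, 217.0]]
scene 0.057 [637.9   8.2] [ 92.3 182.3] 11.8 2024 [[574.0, 88.0], [611.0, -90.0], [702.0, -72.0], [664.0, 107.0]]
scene 0.035 [577.9  -2.6] [ 28.1 182.1] 6.5 245 [[554.0, 86.0], [574.0, -95.0], [602.0, -92.0], [582.0, 89.0]]
scene 0.035 [728.8  22.8] [ 48.  398.6] 11.5 2147 [[666.0, 213.0], [745.0, -177.0], [792.0, -168.0], [713.0, 223.0]]
scene 0.035 [639.2 100.2] [50.8  4.8] 5.8 31 [[614.0, 100.0], [614.0, 95.0], [665.0, 100.0], [664.0, 105.0]]
s1023.png
scene0.png
top0.png
top1.png
w0.png
```

Emit:
play_rows:
  motion:
    - [3,0,0,0]
    - [6,0,0,0]
    - [9,0,0,0]
    - [12,0,0,0]
    - [14,0,0,0]
    - [16,0,0,0]
    - [16,0,0,0]
    - [16,0,0,0]

```text
time_s: 11.0
tcp_pos: [0.5757, -0.0078, 0.0237]
orientation: [-3.141, 0.012, 0.201]
force: [-7.1, -1.2, 4.3]
opening: 0.093
```

Emit:
play_rows:
  motion:
    - [1,0,0,0]
    - [2,0,0,0]
    - [3,0,0,0]
    - [4,0,0,0]
    - [5,0,0,0]
    - [6,0,0,0]
    - [6,0,0,0]
    - [6,0,0,0]

```text
time_s: 11.67
tcp_pos: [0.5811, -0.0068, 0.0237]
orientation: [-3.141, 0.013, 0.201]
force: [-8.7, -1.5, 5.1]
opening: 0.0931
```

Emit:
play_rows:
  motion:
    - [1,0,0,0]
    - [2,0,0,0]
    - [3,0,0,0]
    - [4,0,0,0]
    - [5,0,0,0]
    - [5,0,0,0]
    - [5,0,0,0]

```text
time_s: 12.25
tcp_pos: [0.5858, -0.0059, 0.0237]
orientation: [-3.141, 0.013, 0.201]
force: [-8.2, -2.0, 5.6]
opening: 0.0929
```

```bash
python3 l.py|grep scene
```

```text
scene 0.057 [662.3  12.7] [ 91.6 183.8] 11.4 2050 [[599.0, 94.0], [636.0, -86.0], [725.0, -68.0], [689.0, 112.0]]
scene 0.035 [711.8  19.6] [ 81.7 398.2] 11.7 2166 [[631.0, 206.0], [712.0, -184.0], [792.0, -167.0], [711.0, 223.0]]
scene 0.035 [609.5 -20.6] [ 13.  131.8] 11.4 156 [[590.0, 43.0], [616.0, -87.0], [629.0, -84.0], [603.0, 45.0]]
scene 0.035 [589.9  71. ] [43.4 22. ] 86.2 66 [[577.0, 50.0], [599.0, 49.0], [602.0, 92.0], [580.0, 93.0]]
```

Emit:
play_rows:
  motion:
    - [1,0,0,0]
    - [2,0,0,0]
    - [3,0,0,0]
    - [4,0,0,0]
    - [4,0,0,0]
    - [4,0,0,0]

```text
time_s: 12.85
tcp_pos: [0.5857, -0.0059, 0.0236]
orientation: [-3.141, 0.022, 0.2]
force: [-15.1, -3.3, 10.3]
opening: 0.093
```

Emit:
play_rows:
  motion:
    - [1,0,0,0]
    - [2,0,0,0]
    - [3,0,0,0]
    - [4,0,0,0]
    - [4,0,0,0]
    - [4,0,0,0]
    - [2,0,0,0]
    - [0,0,0,0]
    - [-4,0,0,0]
    - [-10,0,0,0]
    - [-20,0,0,0]
    - [-40,0,0,0]
    - [-40,0,-40,0]
    - [-60,0,-80,0]
    - [-80,0,-120,0]
    - [-100,0,-150,0]
    - [-110,0,-150,0]
    - [-110,0,-150,0]

```text
time_s: 14.35
tcp_pos: [0.4878, -0.0263, 0.1773]
orientation: [3.14, -0.005, 0.201]
force: [-1.4, -0.7, -0.4]
opening: 0.0929
```

```bash
python3 l.py
python3 - <<'E'
from h import *
# compare with start: surroundings, both cameras
for n in('top','scene'):
    P0=np.load(n+'.npy')
    c,P=look(n)
    for lo,hi in((.056,.072),(.007,.050)):
        for r in comps(P,lo,hi,(.45,.72,-.46,.5)): print(n,lo,*r[:4])
    if n=='top': save('top9',c['color'],1.5)
E
ls pics
```

```text
14.35 [ 0.4878 -0.0263  0.1773] [-1.4 -0.7 -0.4]
top 0.057 [701.9 -13.4] [ 16.8 116.2] 10.1 126 [[683.0, 42.0], [704.0, -72.0], [720.0, -69.0], [700.0, 45.0]]
top 0.057 [643.8  77.4] [94.8 48.8] 5.2 322 [[594.0, 97.0], [599.0, 49.0], [693.0, 57.0], [689.0, 106.0]]
top 0.035 [725.6  17.7] [ 49.  398.2] 11.5 1373 [[662.0, 208.0], [741.0, -182.0], [789.0, -173.0], [710.0, 218.0]]
top 0.035 [588.6  70. ] [23.3 34.4] 14.1 69 [[573.0, 84.0], [582.0, 51.0], [604.0, 56.0], [596.0, 90.0]]
scene 0.057 [661.6  12.8] [ 92.  182.5] 10.8 2048 [[599.0, 94.0], [633.0, -85.0], [724.0, -68.0], [690.0, 111.0]]
scene 0.035 [727.   21.9] [ 50.6 399.9] 11.8 2142 [[662.0, 213.0], [743.0, -179.0], [793.0, -169.0], [711.0, 223.0]]
scene 0.035 [646.5   9.6] [102.3 182.2] 10.8 359 [[579.0, 89.0], [613.0, -90.0], [714.0, -70.0], [680.0, 109.0]]
top 0.056 [702.3 -20.8] [ 17.7 102.8] 12.6 107
top 0.056 [644.8  73.3] [94.2 50.2] 11.2 322
top 0.056 [ 660.6 -267.8] [22.9 22.6] 42.3 42
top 0.056 [ 634.4 -416.3] [57.7 22.1] 44.3 46
top 0.007 [708.6 103.5] [ 49.3 223.4] 12.1 675
top 0.007 [667.9 439.5] [105.8 119. ] 1.1 428
top 0.007 [ 653.3 -265.8] [26.5 11.8] 67.1 42
top 0.007 [ 632.4 -417.4] [57.5 23. ] 50.6 106
top 0.007 [615.5 265.6] [54.2 26.5] 80.6 112
top 0.007 [589.1  68.8] [25.  36.9] 13.5 75
top 0.007 [484.2 439.2] [113.1  20.1] 45.3 174
scene 0.056 [ 654.4 -409. ] [26.1 59.8] 76.3 71
scene 0.056 [ 664.7 -265. ] [22.1 25.1] 56.3 45
scene 0.056 [662.3  12.7] [ 91.7 181.5] 11.5 2048
scene 0.007 [ 652.6 -407.1] [27.7 59. ] 83.8 167
scene 0.007 [ 663.9 -256.7] [28.3 16.2] 0.1 74
scene 0.007 [649.9  67.2] [140.1 308.8] 0.0 1574
scene 0.007 [619.9 271.5] [56.3 25.9] 79.2 190
scene 0.007 [489.7 445.2] [131.3  21.3] 45.5 429
scene 0.007 [631. 435.] [ 25.6 101. ] 0.5 436
s1023.png
s1225.png
s1435.png
scene0.png
top0.png
top1.png
top9.png
w0.png
```

View pics/s1435.png

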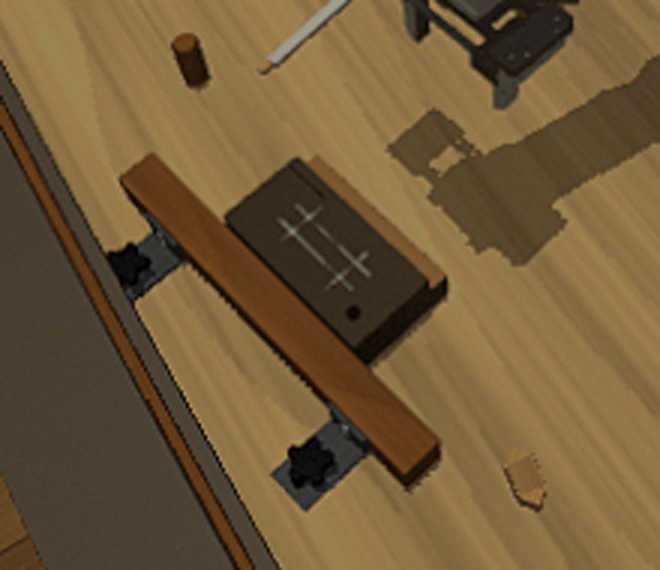

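Run:
```python
from h import *
# fit lines: back edge of block top (z~64) vs fence face, averaged over 4 scene images
for k in range(4):
    c,P=look('scene');Q=P.reshape(-1,3)*1000
    ex=np.array([np.cos(FY),np.sin(FY)]);ey=np.array([-ex[1],ex[0]])
    d=Q[:,:2]-F0;u=d@ex;v=d@ey;z=Q[:,2]
    b=(z>58)&(z<70)&(abs(v)<160)&(u>-130)&(u<30)
    f=(z>38)&(z<50)&(abs(v)<195)&(u>5)&(u<60)
    def edge(m,q,bins):
        return np.array([np.percentile(u[m&(abs(v-t)<6)],q) if (m&(abs(v-t)<6)).sum()>5 else np.nan for t in bins])
    t=np.arange(-75,90,15)
    e=edge(b,98,t);g=edge(f,98,t);ok=~np.isnan(e)&~np.isnan(g)
    print(np.polyfit(t[ok],e[ok],1).round(4),np.polyfit(t[ok],g[ok],1).round(4),ok.sum(), v[b].min().round(),v[b].max().round(),np.median(z[b]).round(1))
```

```text
[0.0173 5.0891] [-7.20000e-03  4.66517e+01] 11 -83.0 99.0 63.1
[0.0162 5.3011] [-9.4000e-03  4.6468e+01] 11 -83.0 99.0 63.2
[0.0156 5.0554] [-5.10000e-03  4.62565e+01] 11 -84.0 98.0 63.3
[0.0215 5.232 ] [-4.50000e-03  4.63418e+01] 11 -84.0 99.0 63.3
```

Emit:
play_rows:
  motion:
    - [20,0,-15,0]
    - [50,0,-25,0]
    - [80,0,-25,0]
    - [110,0,-25,0]
    - [135,0,-25,0]
    - [144,0,-25,0]
    - [144,0,-25,0]
    - [144,0,-25,0]
    - [144,0,-25,0]

```text
time_s: 15.5
tcp_pos: [0.6278, 0.0029, 0.199]
orientation: [-3.141, 0.002, 0.202]
force: [-0.3, 0.6, -0.1]
opening: 0.0928
```

Run:
```python
from h import *
s=env.sense();c=env.read_camera('wrist');print(s['tcp_pos'],s['orientation'])
save('w1',c['color'],1.5)
T=np.eye(4);T[:3,:3]=rot(s['orientation']);T[:3,3]=s['tcp_pos'];T=T@np.array(c['tool_from_camera'])
c['position']=T[:3,3];c['orientation']=T[:3,:3]
np.save('w1P.npy',cloud(c))
```

```text
[0.62778212 0.00286268 0.19903685] [-3.14149366e+00  2.10667543e-03  2.01681465e-01]
```

View pics/w1.png

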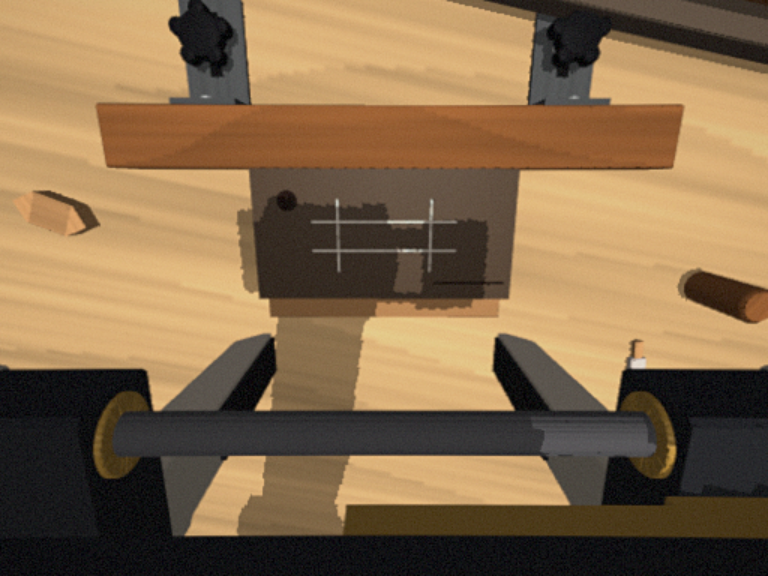

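The wrist view shows the block's top seam at row ≈168 from (250,168) to (520,168), right against the fence. The front edge is level at row 298 at both ends, so it looks parallel. I'll put numbers on it.

Run:
```python
from h import *
P=np.load('w1P.npy')*1000
ex=np.array([np.cos(FY),np.sin(FY)]);ey=np.array([-ex[1],ex[0]])
d=P[...,:2]-F0;u=d@ex;v=d@ey;z=P[...,2]
T=(z>57)&(z<72)&(abs(u+30)<90)&(abs(v)<130); F=(z>38)&(z<52)&(u>-20)&(u<70)
print('z',np.median(z[T]),np.median(z[F]))
for m,w,nm in((T,np.nanmax,'block back'),(T,np.nanmin,'block front'),(F,np.nanmin,'fence face'),(F,np.nanmax,'fence rear')):
    X=[];Y=[]
    for col in range(512):
        k=m[:,col]
        if k.sum()>10: X.append(np.median(v[k,col]));Y.append(w(u[k,col]))
    X=np.array(X);Y=np.array(Y);k=abs(X-8)<82
    p=np.polyfit(X[k],Y[k],1);k2=k&(abs(Y-np.polyval(p,X))<2.5);p=np.polyfit(X[k2],Y[k2],1)
    print(nm,'slope',p[0].round(4),'at ends',np.polyval(p,[-82,98]).round(1),k2.sum())
print('v range',v[T].min(),v[T].max())
```

```text
z 64.37145180438841 45.136228369955404
block back slope 0.0019 at ends [3.3 3.7] 158
block front slope 0.0013 at ends [-86.6 -86.4] 158
fence face slope 0.0021 at ends [4.7 5. ] 158
fence rear slope 0.0013 at ends [45.  45.2] 158
v range -87.08297162268124 94.31709274285906
```

```bash
python3 -c "
from h import *
s=env.sense();print(s['force'].round(1),s['time_s']);print(env.close_job())"
```

```text
[ 0.1 -0.5  0.1] 15.55
the job is handed in; nothing more can be done
None
```

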